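# Eject the balm tin and trap it

### The job

Get the balm tin out of its spring dispenser without letting it shoot away: with one finger waiting in the chute a little in front of the tin, press the orange key down with the other finger, so that the tin pops out and is stopped against the waiting finger while the spring plunger is still pushing it. The program finishes while holding: the key still held down and the tin trapped upright on the chute floor between the plunger and that finger. Do not pinch or lift the tin, and leave the bottle, brush, comb and clip alone.

Things in the scene. Friction and masses are not known exactly. Their poses are not given: they have to be found in the camera images.
- dispenser: Fixed pale beech block on the shelf, x -60 to 75 mm, y -34 to 70 mm, 18 mm high, with a metal chute along its x axis. Origin on the shelf (z = 0) below the centre of the tin's starting seat; +x is the way the tin slides out, +y the side of the orange key. A 6 mm high orange catch across the chute at x = 20.3 to 25.3 mm holds the tin in its seat.
- chute_end (a point): Centre of the chute floor's open end, 20 mm above the shelf, at x = 74, y = 0 mm in the dispenser's frame. The slippery metal floor is 43 mm wide and runs level from x = -28 mm to here; its two side walls, 4 mm thick, stand only 6 mm above the floor.
- housing_top (a point): Centre of the top of the beech spring housing behind the tin, 54 mm above the shelf; the housing spans x -63 to -27 mm and y -25.5 to 25.5 mm in the dispenser's frame.
- key_top (a point): Centre of the top face of the orange ejector key, 40 mm (x) by 24 mm (y), at x = 44, y = 50 mm in the dispenser's frame and 41 mm above the shelf at rest, so 50 mm to the side of the chute's centre line and 24 mm beyond the tin's front edge. The catch goes down with it.
- key (a joint): How far the orange key is pressed down, m: 0 at rest, 0.009 at its stop. Spring: about 3 N to start, 5.5 N at the stop. The catch lets go of the tin at about 0.006; at the stop the key's top is 32 mm above the shelf, 12 mm above the chute floor and 6 mm above the chute's walls.
- plunger (a joint): How far the spring plunger behind the tin has come out, m: 0 at rest (touching the tin), 0.030 at the end of its stroke. It pushes the tin along +x with about 1.8 N at first and 0.6 N at the end; past 30 mm of travel the tin slides on freely and off the open end.
- tin_center (a point): Centre (half-way up) of the loose balm tin, a cylinder 40 mm in diameter and 26 mm high, about 60 g, metal with a blue lid, standing upright on the chute floor; its centre is 33 mm above the shelf and its top 46 mm. At the start it lies at x = 0, y = 0 of the dispenser.
- bottle: Small amber glass bottle with black screw cap, 38 mm in diameter, 78 mm high; origin at the centre of its underside. Leave alone.
- brush: Beard brush with beech handle lying on its bristles, 174 mm long along its x (handle towards -x), 42 mm wide, 30 mm high; origin under its middle, on the shelf. Leave alone.
- comb: Black comb lying flat, 140 mm along its x, 32 mm wide, 6 mm high; origin under its middle. Leave alone.
- clip: Open steel moustache clip lying flat, 64 mm along its x, about 35 mm wide, 13 mm high; origin under its middle. Leave alone.

How it is judged:
By the outcome, as a careful person would: the job done as asked, in the order asked, and still so for the second after the job is handed in, while the arm keeps its last pose, push and grip.
It also fails if it takes over 32 s, if anything falls off the work surface, if the arm or the gripper's body presses on something with over 40 N, if the wrist force passes 120 N, or if a joint passes its speed limit or range.

### The arm

A 7-joint arm with a two-finger parallel gripper is mounted at the origin on the work surface. World frame = base frame: x ahead of the robot, y to its left, z up, the work surface at z = 0. Lengths are in m, angles in rad, forces in N, time in s.
With the tool pointing down it reaches from about 0.4 to 0.875 m from the base axis. Payload 19.3 kg.
Tool frame: the origin (TCP) lies at the very end of the fingers, on their centre line; the grasp point (between the pads) lies 19 mm behind it; z points along the fingers, y is the line along which they close (so a half turn about z gives the same grasp; the last joint's range is limited). The gripper opens to 85 mm and grips with 20 to 120 N. Pads are 22 mm wide; open, the fingers measure 114 mm over their backs; the gripper's body (76 mm by 85 mm) begins 54 mm behind the grasp point. The pads swing forward as they close: fully open they stand 13 mm farther back than shut.
Start: joints at [-1.275, 0.521, -0.036, 1.599, 0.021, 1.021, -0.113], TCP at [0.224, 0.584, 0.203] pointing down, gripper open.
Joint ranges: [-2.91, 2.91], [-0.3, 2.13], [-1.5, 1.42], [0.17, 2.43], [-1.26, 4.41], [0.16, 1.93], [-2.52, 2.52]. Speed limits (rad/s): [1.89, 1.89, 2.39, 2.39, 3.01, 3.01, 3.01].

### API

Orientations are given as [roll, pitch, yaw] about the fixed x, y, z axes, in that order (R = Rz(yaw) Ry(pitch) Rx(roll)).
In Python, from workcell import bot gives the robot as it stands.
- The arm moves only by the tool carry_out, never from a script. Its argument "rows" is a list that holds one entry, the list of rows, each a list of 4 numbers: the shift along the tool's x, y, z in m, then the turn about the tool's z in degrees. In form: [[[x, y, z, twist], ...]]. A call has 1 to 12 rows; each row is the pose to reach, as a shift and turn from the pose commanded when the call began, along the tool's axes at that moment; what a row does not reach only later rows make up. A row lasts 1/12 s, in which the tool goes at most 41.7 mm and 7.16 degrees, less where a joint would pass 70% of its speed; a pose out of reach is approached as far as the arm can. A call with a gripper value outside its range is refused whole. "grip" is the finger opening in m, from 0 to 0.0854, set as the call begins (left out, the last holds). The fingers move at their own pace and stop on an object; "grip_force" is the grip in N (left out, the last holds). Time passes only in rows, so rows that repeat a pose let the fingers close. It gives the time, the measured TCP pose, the force, the opening and the grip force at its end, in the units of the state.
- bot.observe(): the state, without advancing time (a new reading comes with each control period).
- bot.grab_frame(name): name is "side" or "top"; returns a dict with "pixels" (384x512x3 uint8, red, green, blue), "K" (3x3 intrinsics, pixels), "k1" (the pictures are not rectified: a ray, as slopes to the right and down, at radius r is drawn at 1 + k1 r^2 times it, then the intrinsics apply), "pose" (4x4, takes a point from camera to world coordinates). Camera axes: x right, y down, z forward; pixel columns grow to the right and rows downward; lengths in m; the calibration is good to about 2 mm. A picture is of the moment at which its call begins. There is no depth.
- bot.job_done(): hands the job in; it is judged then, once.
Trained networks look in a picture, given as the dict that the camera call returned (one of the last four; its "shot" number tells which), for a name from the list of things; names that differ only in an ending like _2 or _b are one class to them, and where a whole thing is asked for, a point or a joint stands for the part that bears it (a point fixed in the world has none). Each returns a list of dicts, best first, with "conf" (0 to 1); they miss things now and then, are a little off and sometimes report something else, mostly with a low value. They report only what shows in the picture. A call takes as long as a camera call.
- bot.look_for(picture, label): "position" ([column, row] in pixels, amid what is visible of it).
- bot.regions_of(picture, label): "region" (384x512 bool, what is visible of it) and "position" ([column, row] in pixels, amid what is visible of it).
- bot.spot_point(picture, label): "position" ([column, row] in pixels: a listed point, or the origin of a listed thing).
The state is a dict: "clock": time; "qpos": joint angles; "qd": joint speeds; "joint_efforts": joint torques, N m; "position": TCP position; "tool_rot": TCP orientation; "force": force on the tool from outside, world axes, zero at the start; "moment": the same for the moment, N m; "grip_width": finger opening in m; "finger_force": force on a finger pad.
Only numpy, scipy, OpenCV 4.12 (cv2) and the standard library are available. Lean on these libraries where they do the work, as an engineer would, in place of code of your own. Each camera call takes 0.05 s, during which the arm holds its last target. There are 200 camera calls.

## Working session

There is one attempt and no reset: what is moved stays moved. The work goes in short steps, Python scripts to look and compute and a tool call to move; the robot and the scene stay as the last step left them, time stands still between calls to the robot, and variables do not carry over. Pictures are saved under pics/ and viewed, at most 12 in all, crops included, and the job is handed in when it is done.

Besides the shell and the picture viewer there is one more tool, called after "Call:" as name([rows], argument=value, ...), one row to a line, values as JSON. carry_out: Moves the arm, as the interface text tells. Its arguments: {"type":"object","properties":{"rows":{"type":"array","items":{"type":"array","items":{"type":"array","items":{"type":"number"}}}},"grip":{"type":"number"},"grip_force":{"type":"number"}},"required":["rows"]}

```bash
ls; mkdir -p pics; cat > h.py <<'E'
import numpy as np, cv2
from workcell import bot
def ray(f,p):
    K=np.array(f["K"]);T=np.array(f["pose"])
    d=np.array([(p[0]-K[0,2])/K[0,0],(p[1]-K[1,2])/K[1,1]]);u=d.copy()
    for _ in range(30): u=d/(1+f["k1"]*(u@u))
    r=T[:3,:3]@np.array([u[0],u[1],1.]);return T[:3,3],r
def atz(f,p,z):
    o,r=ray(f,p);return o+r*(z-o[2])/r[2]
def proj(f,P):
    K=np.array(f["K"]);T=np.array(f["pose"]);c=T[:3,:3].T@(np.array(P)-T[:3,3]);u=c[:2]/c[2];u=u*(1+f["k1"]*(u@u))
    return [K[0,0]*u[0]+K[0,2],K[1,1]*u[1]+K[1,2]]
def save(f,n): cv2.imwrite("pics/"+n,f["pixels"][:,:,::-1])
E
python3 - <<'E'
from h import *
s=bot.observe();print({k:np.round(v,4) for k,v in s.items()})
Z=dict(chute_end=.02,housing_top=.054,key_top=.041,tin_center=.033,dispenser=0,bottle=0,brush=0,comb=0,clip=0)
ims=[]
for c in ["top","side"]:
    f=bot.grab_frame(c);save(f,c+"0.png");ims.append(f["pixels"]);print(c,np.round(f["pose"],3).tolist())
    for n,z in Z.items():
        for d in bot.spot_point(f,n)[:2]:
            print(c,n,round(d["conf"],2),np.round(d["position"],1),np.round(atz(f,d["position"],z),4))
cv2.imwrite("pics/both0.png",cv2.resize(np.hstack(ims),(800,300))[:,:,::-1])
E
```

```text
pics
{'clock': np.float64(0.0), 'qpos': array([-1.2752,  0.522 , -0.0363,  1.6   ,  0.0212,  1.0211, -0.1128]), 'qd': array([ 0.0006,  0.    ,  0.0003, -0.0023, -0.0015,  0.0006,  0.0007]), 'joint_efforts': array([ 1.10000e-03, -9.27122e+01,  1.98080e+00, -3.69943e+01,
        1.79000e-02,  8.30000e-03, -1.00000e-04]), 'position': array([0.2235, 0.5833, 0.2024]), 'tool_rot': array([-3.1405e+00,  1.0000e-04,  2.7758e+00]), 'force': array([0.3323, 1.0607, 0.5212]), 'moment': array([-0.032 ,  0.0056,  0.031 ]), 'finger_force': np.float64(0.0), 'grip_width': np.float64(0.0856)}
top [[0.02, -0.995, 0.098, 0.474], [-1.0, -0.021, -0.003, 0.097], [0.005, -0.098, -0.995, 1.272], [0.0, 0.0, 0.0, 1.0]]
top chute_end 0.85 [244.7 181.5] [0.6433 0.1293 0.02  ]
top housing_top 0.55 [245.9 228.5] [0.5182 0.1227 0.054 ]
top key_top 0.71 [226.6 195.3] [0.6035 0.1749 0.041 ]
top tin_center 0.63 [244.5 209.5] [0.5682 0.1279 0.033 ]
top dispenser 0.69 [244.9 214.4] [0.5576 0.1273 0.    ]
top bottle 0.58 [285.7 203.2] [0.5898 0.019  0.    ]
top brush 0.71 [322.8 211.7] [ 0.569  -0.0808  0.    ]
top comb 0
[... 394 characters left out ...]
top 0.69 [243.1 226.9] [0.609 0.183 0.041]
side tin_center 0.77 [267.3 217.8] [0.5578 0.1401 0.033 ]
side tin_center 0.46 [255.3 192.3] [0.5947 0.0544 0.033 ]
side dispenser 0.83 [266.2 224.8] [0.5604 0.1308 0.    ]
side dispenser 0.62 [263.7 214.7] [ 0.5695  0.0971 -0.    ]
side bottle 0.61 [255.5 189. ] [0.5992 0.0045 0.    ]
side bottle 0.33 [234.3 215.8] [0.6403 0.1088 0.    ]
side brush 0.74 [272.4 169.6] [ 0.5616 -0.0807  0.    ]
side brush 0.29 [236.6 213.5] [0.6358 0.1002 0.    ]
side comb 0.88 [263.1 274.6] [0.5542 0.2803 0.    ]
side comb 0.65 [286.3 203.5] [0.5166 0.0509 0.    ]
side clip 0.64 [247.6 314.9] [0.5756 0.3841 0.    ]
side clip 0.28 [285.6 206.1] [0.5179 0.0607 0.    ]
```

```bash
python3 - <<'E'
from h import *
a=cv2.imread("pics/top0.png")[150:260,190:300];b=cv2.imread("pics/side0.png")[165:265,210:320]
a=cv2.resize(a,(400,400),interpolation=cv2.INTER_CUBIC);b=cv2.resize(b,(400,364),interpolation=cv2.INTER_CUBIC);b=np.vstack([b,np.zeros((36,400,3),np.uint8)])
cv2.imwrite("pics/crop0.png",np.hstack([a,b]))
E
```

```text
(no output)
```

View pics/crop0.png

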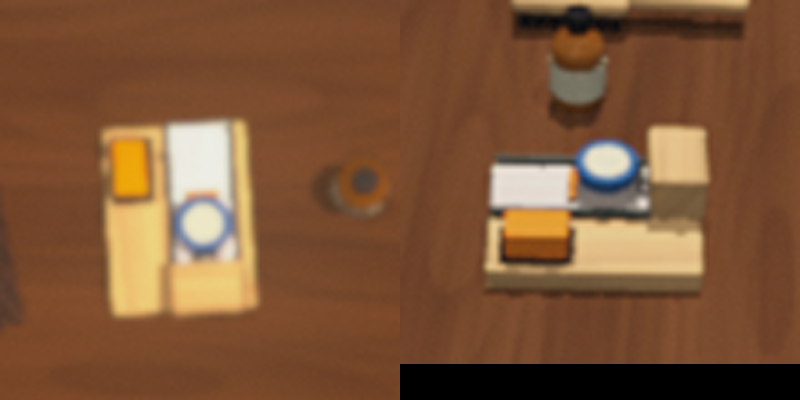

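View pics/both0.png

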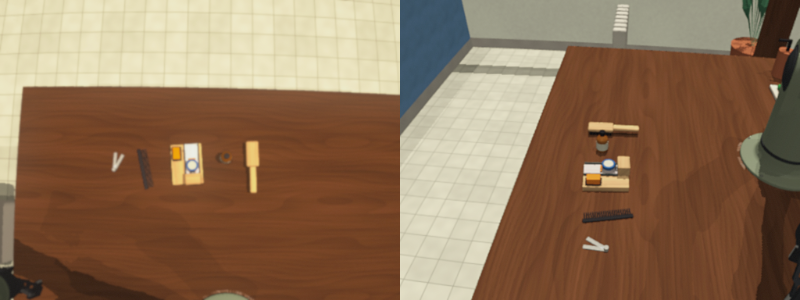

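```bash
cat > fit.py <<'E'
from h import *
from scipy.optimize import minimize
def boxes():
    B=[(-60,75,-34,70,0,18),(-63,-27,-25.5,25.5,0,54),(24,64,38,62,18,41),(-28,74,-25.5,25.5,18,26)]
    out=[np.array([[x,y,z] for x in b[:2] for y in b[2:4] for z in b[4:]])/1000 for b in B]
    t=np.linspace(0,2*np.pi,24)
    out.append(np.array([[.02*np.cos(a),.02*np.sin(a),z] for a in t for z in(.02,.046)]));return out
BX=boxes()
def W(p,P):
    c,s=np.cos(p[2]),np.sin(p[2]);P=np.atleast_2d(P)
    return np.c_[p[0]+c*P[:,0]-s*P[:,1],p[1]+s*P[:,0]+c*P[:,1],P[:,2]]
def render(f,p,U=8):
    m=np.zeros((384*U//2,512*U//2),np.uint8);o=np.array([128,96])
    for b in BX:
        q=np.array([proj(f,w) for w in W(p,b)]);q=((q-o+.5)*U*16).round().astype(np.int32)-8
        cv2.fillConvexPoly(m,cv2.convexHull(q),255,shift=4)
    return cv2.resize(m,(256,192),interpolation=cv2.INTER_AREA)/255.
def mask(f):
    im=f["pixels"][96:288,128:384].astype(float)
    bg=np.median(im.reshape(-1,3),0);return im,bg
E
python3 - <<'E'
from fit import *
fs=[bot.grab_frame(c) for c in("top","side")]
def soft(f,p0):
    p=W(p0,[[0,0,.02]])[0];c=np.array(proj(f,p))-[128,96]
    im=cv2.cvtColor(f["pixels"],cv2.COLOR_RGB2HSV)[96:288,128:384]
    v=f["pixels"][96:288,128:384].max(2).astype(float)
    m=np.clip((v-135)/70,0,1)
    b=(m>.5).astype(np.uint8);b=cv2.morphologyEx(b,cv2.MORPH_CLOSE,np.ones((5,5)))
    n,l,st,ce=cv2.connectedComponentsWithStats(b);k=1+np.argmin(np.linalg.norm(ce[1:]-c,axis=1))
    cs,_=cv2.findContours((l==k).astype(np.uint8),cv2.RETR_EXTERNAL,cv2.CHAIN_APPROX_NONE);g=np.zeros(b.shape,np.uint8);cv2.drawContours(g,cs,-1,1,-1)
    print("area",g.sum());return g.astype(float)
p0=np.array([.563,.128,.04]);G=[soft(f,p0) for f in fs]
def cost(p,w=(1,1)): return sum(a*np.sum((render(f,p)-g)**2) for a,f,g in zip(w,fs,G))
for w in((1,0),(0,1),(1,1)):
    r=minimize(cost,p0,args=(w,),method="Nelder-Mead",options=dict(initial_simplex=p0+np.array([[0,0,0],[.006,0,0],[0,.006,0],[0,0,.06]]),xatol=1e-4,fatol=.2))
    print(w,r.x.round(4),r.fun)
p=r.x;np.save("p.npy",p);out=[]
for f,g in zip(fs,G):
    im=f["pixels"].copy()
    c=np.array(proj(f,W(p,[[0,0,.02]])[0])).astype(int)
    crop=cv2.resize(im[c[1]-45:c[1]+45,c[0]-45:c[0]+45],(400,400),interpolation=cv2.INTER_CUBIC)
    for b in BX:
        q=np.array([proj(f,w) for w in W(p,b)]);q=((q-c+45+.5)*400/90).astype(np.int32);cv2.polylines(crop,[cv2.convexHull(q)],1,(255,0,255),1)
    out.append(crop)
cv2.imwrite("pics/fit.png",np.hstack(out)[:,:,::-1])
E
```

```text
area 2061
area 1535
(1, 0) [0.5636 0.1246 0.0815] 41.52765859284891
(0, 1) [0.5631 0.1094 0.0973] 777.879046520569
(1, 1) [0.5627 0.1242 0.0789] 896.4843829296425
```

View pics/fit.png

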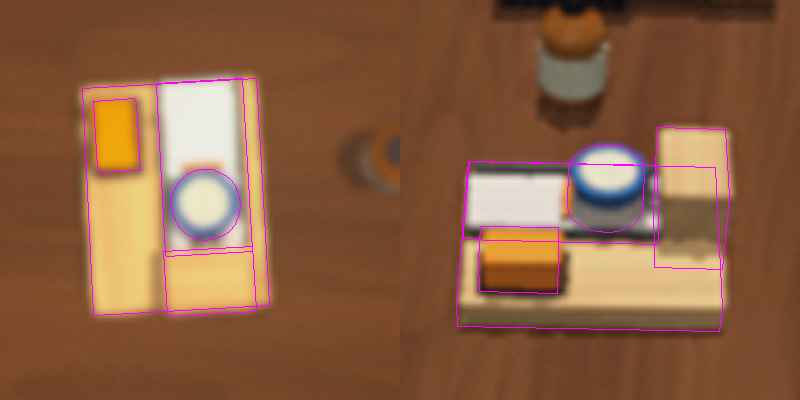

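The top-view fit hugs the block, key, tin and housing outlines: tin lid at about (244,210) px, key at (226,195) px. That puts the dispenser at (0.563, 0.124) with a yaw of about 4.6°. I'm setting the opening to 36 mm and moving to hover.

Call:
carry_out([
  [[-0.02,-0.01,0,-2],[-0.055,-0.029,0,-5],[-0.09,-0.047,0.005,-8],[-0.125,-0.065,0.01,-11],[-0.16,-0.084,0.015,-14],[-0.195,-0.102,0.02,-17],[-0.23,-0.12,0.025,-20],[-0.265,-0.139,0.03,-23],[-0.3,-0.157,0.035,-25.5],[-0.335,-0.175,0.04,-25.5],[-0.37,-0.194,0.045,-25.5],[-0.405,-0.212,0.05,-25.5]],
], grip=0.036, grip_force=40)

```text
clock: 2.1
position: [0.527, 0.2389, 0.1529]
tool_rot: [3.142, 0.0, -3.062]
force: [0.8, 1.6, 0.2]
grip_width: 0.036
finger_force: 0.0
```

Call:
carry_out([
  [[-0.015,-0.02,0,0],[-0.035,-0.046,0.005,0],[-0.055,-0.072,0.015,0],[-0.067,-0.088,0.025,0],[-0.069,-0.092,0.04,0],[-0.069,-0.092,0.05,0],[-0.069,-0.092,0.055,0],[-0.069,-0.092,0.055,0],[-0.069,-0.092,0.055,0]],
])

```text
clock: 2.85
position: [0.6016, 0.1557, 0.0983]
tool_rot: [3.141, -0.0, -3.061]
force: [-1.0, -0.5, 0.8]
grip_width: 0.0357
finger_force: 0.0
```

```bash
cat > look.py <<'E'
from fit import *
import sys
p=np.array([.5636,.1246,.0815]);s=bot.observe();t=s["position"]
c,n=np.cos(p[2]),np.sin(p[2]);d=t[:2]-p[:2];print("TCP disp frame",c*d[0]+n*d[1],-n*d[0]+c*d[1],t[2],"rot",s["tool_rot"],"F",s["force"],s["grip_width"],s["clock"])
out=[]
for cam in("top","side"):
    f=bot.grab_frame(cam);save(f,sys.argv[1]+cam+".png")
    q=np.array(proj(f,W(p,[[.02,.02,.03]])[0])).astype(int);x=f["pixels"][q[1]-40:q[1]+40,q[0]-40:q[0]+40]
    out.append(cv2.resize(x,(400,400),interpolation=cv2.INTER_CUBIC))
    for b in BX:
        k=np.array([proj(f,w) for w in W(p,b)]);k=((k-q+40+.5)*5).astype(np.int32)
        if len(sys.argv)>2: cv2.polylines(out[-1],[cv2.convexHull(k)],1,(255,0,255),1)
cv2.imwrite("pics/"+sys.argv[1]+".png",np.hstack(out)[:,:,::-1])
E
python3 look.py h1
```

```text
TCP disp frame 0.040427391374764914 0.02786351594503201 0.09830614921692304 rot [ 3.14123338e+00 -6.71328199e-05 -3.06094816e+00] F [-0.98336875 -0.46206115  0.80547019] 0.035730469861383236 2.85
```

View pics/h1.png

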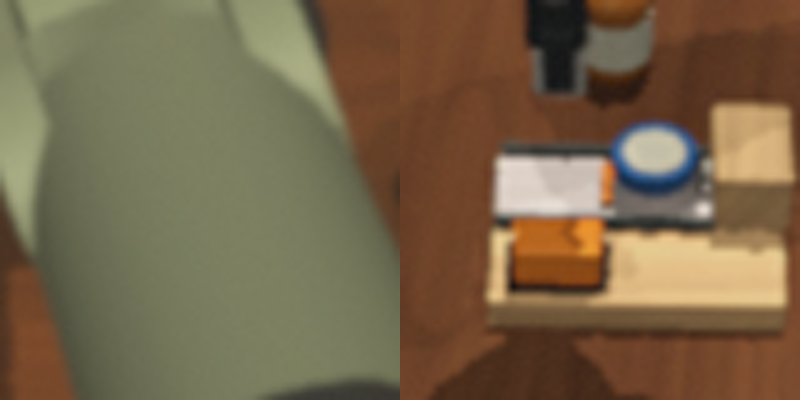

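The side view shows the near finger at about (558,60) in the crop, above and in line with the key at (558,250). The tin is still in its seat. I'm lowering to just above tin height and comparing predicted finger outlines with the picture.

Call:
carry_out([
  [[-0.001,-0.003,0.01,0],[-0.001,-0.003,0.02,0],[-0.001,-0.003,0.03,0],[-0.001,-0.003,0.036,0],[-0.001,-0.003,0.036,0],[-0.001,-0.003,0.036,0]],
])

```text
clock: 3.45
position: [0.6029, 0.1516, 0.0614]
tool_rot: [-3.141, -0.001, -3.062]
force: [0.2, -0.1, -0.2]
grip_width: 0.0361
finger_force: 0.0
```

```bash
cat >> look.py <<'E'
# fingers overlay on side view
T=np.array([c,n]);o=out[1]
dx,dy=c*d[0]+n*d[1],-n*d[0]+c*d[1];w=s["grip_width"]/2
for y in(dy-w-.014,dy-w,dy+w,dy+w+.014):
    k=np.array([proj(f,u) for u in W(p,[[dx-.011,y,t[2]+.03],[dx-.011,y,t[2]],[dx+.011,y,t[2]],[dx+.011,y,t[2]+.03]])]);k=((k-q+40+.5)*5).astype(np.int32)
    cv2.polylines(o,[k],0,(0,255,0) if y>dy else (0,255,255),1)
cv2.imwrite("pics/"+sys.argv[1]+".png",cv2.resize(o,(600,600),interpolation=cv2.INTER_CUBIC)[:,:,::-1])
E
python3 look.py h2 1
```

```text
TCP disp frame 0.041410224132264147 0.02366248551655361 0.0614239896873125 rot [-3.14137402e+00 -9.91376241e-04 -3.06234858e+00] F [ 0.17687599 -0.1124924  -0.22224567] 0.036072749177758316 3.45
```

View pics/h2.png

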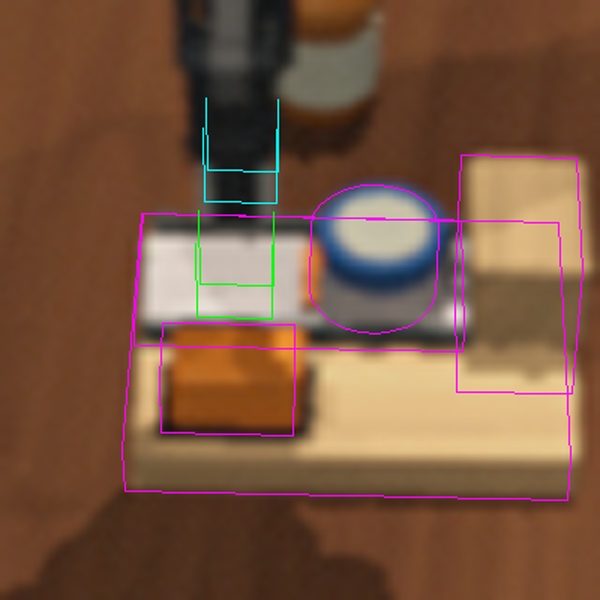

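The far finger outline (cyan) matches the picture, but nothing shows at the near finger's predicted place (green). I need the wider view before going lower.

```bash
python3 - <<'E'
import cv2
a=cv2.imread("pics/h2side.png")[90:270,150:350];cv2.imwrite("pics/w2.png",cv2.resize(a,(660,594),interpolation=cv2.INTER_CUBIC))
E
```

```text
(no output)
```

View pics/w2.png

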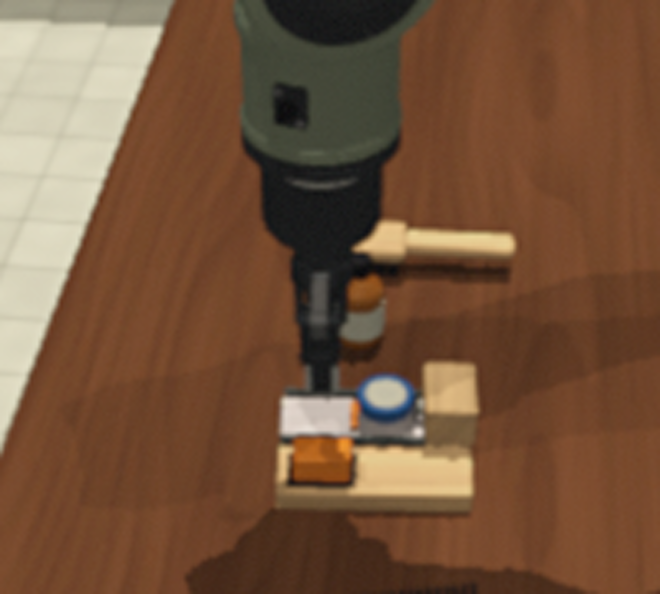

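The picture is ambiguous: the column ends at about (320,392) in the crop, and I can't tell whether that is the near finger or the far one. Opening the gripper here is clear of everything and will show how the fingers really split.

Call:
carry_out([
  [[0,0,-0.01,0],[0,0,-0.02,0],[0,0,-0.02,0],[0,0,-0.02,0],[0,0,-0.02,0],[0,0,-0.02,0],[0,0,-0.02,0]],
], grip=0.08)

```text
clock: 4.13
position: [0.6031, 0.1516, 0.0818]
tool_rot: [-3.141, -0.0, -3.062]
force: [-0.6, 0.2, -0.2]
grip_width: 0.0802
finger_force: 0.0
```

```bash
python3 - <<'E'
from fit import *
f=bot.grab_frame("side");save(f,"h3side.png");s=bot.observe();t=s["position"];print(t,s["grip_width"],s["tool_rot"])
o=[cv2.resize(cv2.imread(n)[130:250,200:280],(400,600),interpolation=cv2.INTER_CUBIC) for n in("pics/h2side.png","pics/h3side.png")]
for im,z,w in((o[0],.0614,.018),(o[1],t[2],s["grip_width"]/2)):
    for dy,col in((-w,(255,255,0)),(w,(0,255,0)),(0,(255,0,255))):
        a=[((np.array(proj(f,[t[0],t[1]+dy,z+h]))-[200,130]+.5)*5).astype(int) for h in(0,.073)]
        cv2.line(im,tuple(map(int,a[0])),tuple(map(int,a[1])),col,1)
    print(a)
cv2.imwrite("pics/cmp.png",np.hstack(o))
E
```

```text
[0.60308689 0.15156953 0.08174405] 0.07992957746153485 [-3.14145967e+00 -4.15793920e-04 -3.06237502e+00]
[array([238, 407]), array([237, 285])]
[array([238, 374]), array([237, 249])]
```

View pics/cmp.png

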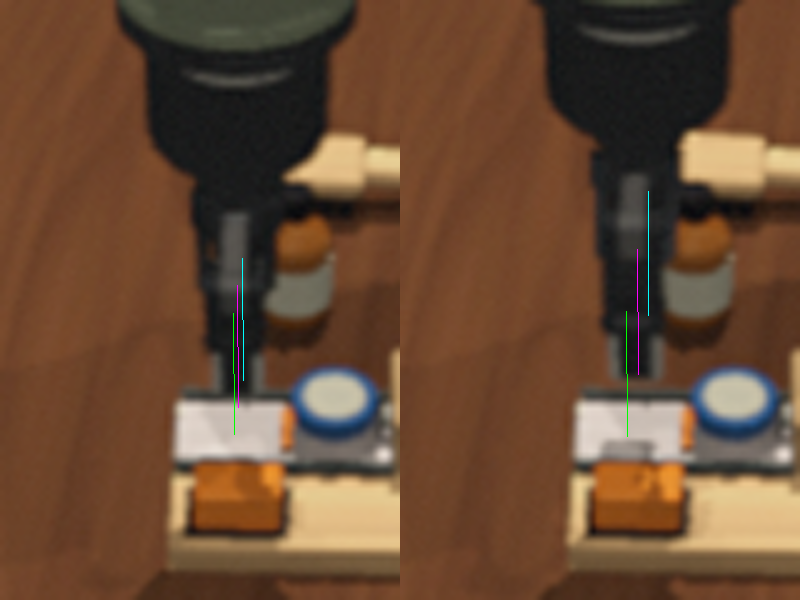

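The visible column is the near finger: it moved the way the near finger should. Its tip shows about 20 mm higher than the TCP calls for, so I'll rely on force contact for height. I'm re-closing to 36 mm and lowering.

Call:
carry_out([
  [[0,0.001,0,0],[0,0.001,0,0],[0,0.001,0,0],[0,0.001,0.005,0],[0,0.001,0.012,0],[0,0.001,0.02,0],[0,0.001,0.026,0],[0,0.001,0.03,0],[0,0.001,0.032,0],[0,0.001,0.032,0],[0,0.001,0.032,0]],
], grip=0.036)

```text
clock: 5.1
position: [0.6032, 0.1526, 0.05]
tool_rot: [-3.142, 0.0, -3.062]
force: [-0.3, -0.0, 0.1]
grip_width: 0.036
finger_force: 0.0
```

Call:
carry_out([
  [[0,0,0.001,0],[0,0,0.002,0],[0,0,0.003,0],[0,0,0.004,0],[0,0,0.004,0]],
])

```text
clock: 5.52
position: [0.6031, 0.1526, 0.0459]
tool_rot: [-3.142, -0.0, -3.062]
force: [0.1, 0.2, 0.3]
grip_width: 0.0361
finger_force: 0.0
```

Call:
carry_out([
  [[0,0,0.001,0],[0,0,0.002,0],[0,0,0.003,0],[0,0,0.004,0],[0,0,0.004,0]],
])

```text
clock: 5.93
position: [0.603, 0.1526, 0.0418]
tool_rot: [-3.142, -0.0, -3.062]
force: [-0.5, -0.3, 0.6]
grip_width: 0.0363
finger_force: 0.0
```

Call:
carry_out([
  [[0,0,0.001,0],[0,0,0.002,0],[0,0,0.003,0],[0,0,0.003,0],[0,0,0.003,0]],
])

```text
clock: 6.35
position: [0.6032, 0.1526, 0.0389]
tool_rot: [-3.142, -0.0, -3.062]
force: [0.2, 0.5, 0.0]
grip_width: 0.0362
finger_force: 0.0
```

```bash
python3 look.py h4 >/dev/null; python3 - <<'E'
import cv2
a=cv2.imread("pics/h4side.png")[150:250,200:320];cv2.imwrite("pics/h4c.png",cv2.resize(a,(720,600),interpolation=cv2.INTER_CUBIC))
E
```

```text
(no output)
```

View pics/h4c.png

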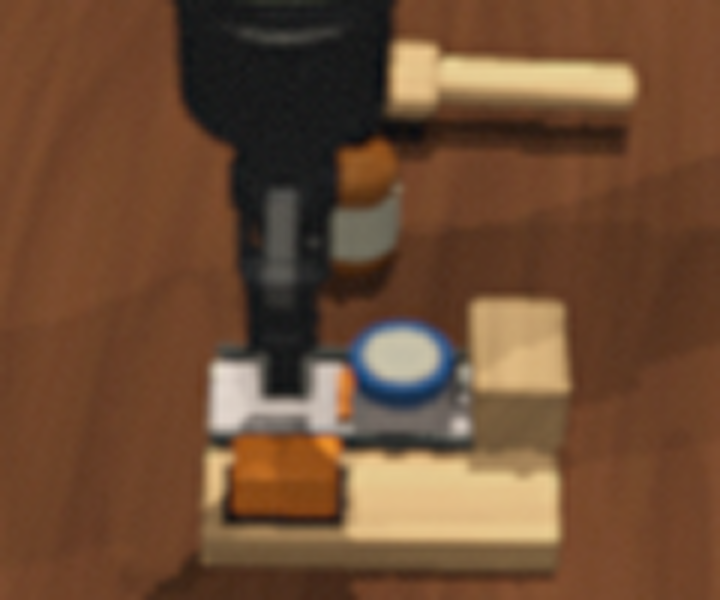

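The near finger's tip, at about (285,395), is still some 25 mm above the key top at (288,447), in line with its centre. The tin is seated with its lid at (402,355). I'm continuing down on force.

Call:
carry_out([
  [[0,0,0.002,0],[0,0,0.004,0],[0,0,0.006,0],[0,0,0.008,0],[0,0,0.008,0],[0,0,0.008,0]],
])

```text
clock: 6.95
position: [0.6031, 0.1526, 0.0308]
tool_rot: [-3.142, -0.0, -3.062]
force: [0.0, 0.5, 0.1]
grip_width: 0.0362
finger_force: 0.0
```

Call:
carry_out([
  [[0,0,0.001,0],[0,0,0.002,0],[0,0,0.003,0],[0,0,0.004,0],[0,0,0.004,0],[0,0,0.004,0]],
])

```text
clock: 7.45
position: [0.6031, 0.1526, 0.0269]
tool_rot: [-3.142, -0.0, -3.062]
force: [0.2, -0.3, 0.3]
grip_width: 0.036
finger_force: 0.0
```

Call:
carry_out([
  [[0,0,0.001,0],[0,0,0.002,0],[0,0,0.003,0],[0,0,0.003,0],[0,0,0.003,0]],
])

```text
clock: 7.87
position: [0.6031, 0.1526, 0.0239]
tool_rot: [-3.142, -0.0, -3.062]
force: [-0.4, -0.7, -0.1]
grip_width: 0.0362
finger_force: 0.0
```

```bash
python3 look.py h5 >/dev/null; python3 - <<'E'
import cv2,numpy as np
a=cv2.imread("pics/h5side.png")[180:250,215:295];b=cv2.imread("pics/h5top.png")[150:260,190:300]
cv2.imwrite("pics/h5c.png",cv2.resize(a,(680,595),interpolation=cv2.INTER_CUBIC))
E
```

```text
(no output)
```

View pics/h5c.png

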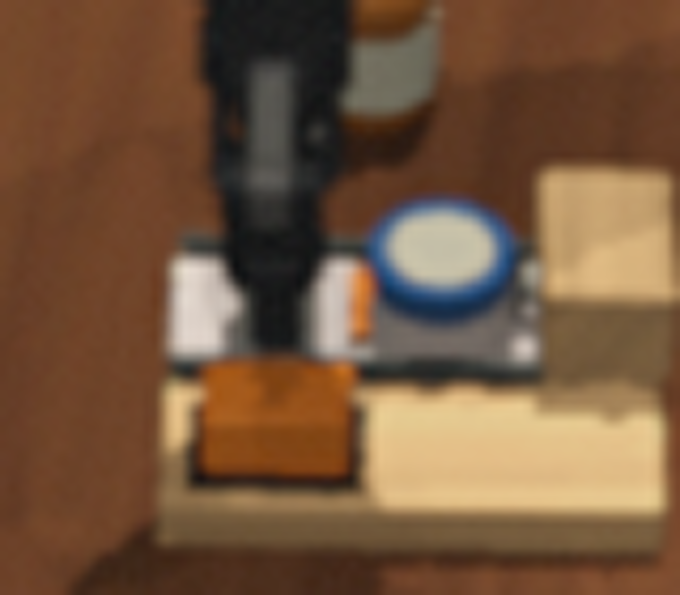

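The tin is still seated with its lid at (440,250). The fingertip shows at about (275,350), just above the rear edge of the key, and there has been no contact yet. I'm continuing with small guarded steps.

Call:
carry_out([
  [[0,0,0.001,0],[0,0,0.002,0],[0,0,0.003,0],[0,0,0.003,0],[0,0,0.003,0]],
])

```text
clock: 8.38
position: [0.6031, 0.1526, 0.0209]
tool_rot: [-3.142, -0.0, -3.062]
force: [-0.2, -0.2, -0.5]
grip_width: 0.036
finger_force: 0.0
```

```bash
python3 - <<'E'
from fit import *
f=bot.grab_frame("side");t=bot.observe()["position"];print(t)
for n,px,z in(("h2",(247,209),.0614),("h4",(247.5,215.8),.0389),("h5",(247.3,221.2),.0239)):
    print(n,[(h,np.round(atz(f,px,z+h)[1]-.1526,3)) for h in(0,.005,.01,.015,.02,.025,.03)])
save(f,"h6side.png");g=cv2.imread("pics/h5side.png")[:,:,::-1].astype(int)
print(f["pixels"][205:232,247].tolist())
d=np.abs(f["pixels"].astype(int)-g).sum(2)[196:240,225:270];print((d>60).astype(int)[::1,::1].sum(1))
E
```

```text
[0.60315764 0.15260295 0.02097722]
h2 [(0, np.float64(-0.007)), (0.005, np.float64(-0.002)), (0.01, np.float64(0.003)), (0.015, np.float64(0.008)), (0.02, np.float64(0.014)), (0.025, np.float64(0.019)), (0.03, np.float64(0.024))]
h4 [(0, np.float64(-0.008)), (0.005, np.float64(-0.003)), (0.01, np.float64(0.002)), (0.015, np.float64(0.007)), (0.02, np.float64(0.012)), (0.025, np.float64(0.017)), (0.03, np.float64(0.022))]
h5 [(0, np.float64(-0.005)), (0.005, np.float64(-0.0)), (0.01, np.float64(0.004)), (0.015, np.float64(0.009)), (0.02, np.float64(0.014)), (0.025, np.float64(0.019)), (0.03, np.float64(0.024))]
[[50, 49, 46], [46, 47, 44], [40, 39, 39], [27, 28, 27], [23, 24, 24], [23, 22, 24], [26, 27, 27], [32, 32, 32], [26, 25, 27], [25, 25, 25], [25, 24, 25], [25, 26, 27], [23, 24, 26], [20, 21, 21], [22, 23, 23], [22, 25, 26], [39, 36, 36], [83, 54, 42], [124, 67, 27], [129, 68, 21], [128, 67, 21], [128, 67, 21], [135, 71, 22], [150, 81, 24], [151, 82, 27], [136, 73, 25], [128, 67, 19]]
[0 0 0 0 0 0 0 0 0 0 0 0 0 0 0 0 0 5 3 2 0 1 0 0 0 1 0 0 0 0 0 0 0 0 0 0 0
 0 0 0 0 0 0 0]
```

```bash
python3 - <<'E'
from h import *
f=bot.grab_frame("side")
for n in("h4side","h5side","h6side"):
    a=cv2.imread(f"pics/{n}.png")[:,:,2];print(n)
    for r in range(214,228): print(r,a[r,238:260].tolist())
p=[.5636,.1246,.0815]
from fit import W
for q in([.042,.038,.041],[.042,.05,.041],[.042,.057,.041],[.042,.0255,.026],[.042,-.0215,.02],[.042,0,.02]): print(q,np.round(proj(f,W(p,[q])[0]),1))
E
```

```text
h4side
214 [222, 214, 205, 201, 186, 122, 57, 25, 19, 20, 21, 26, 58, 104, 161, 199, 204, 204, 210, 211, 175, 94]
215 [222, 218, 208, 202, 187, 130, 69, 44, 41, 43, 41, 41, 65, 117, 168, 201, 203, 198, 201, 205, 164, 96]
216 [220, 219, 213, 203, 191, 161, 128, 117, 118, 120, 118, 112, 115, 147, 182, 200, 201, 195, 196, 198, 150, 101]
217 [220, 219, 215, 206, 199, 192, 184, 182, 184, 184, 183, 178, 175, 186, 198, 201, 200, 197, 202, 201, 153, 109]
218 [221, 220, 216, 203, 191, 189, 189, 190, 191, 190, 190, 188, 186, 192, 201, 201, 200, 200, 202, 196, 158, 116]
219 [223, 218, 200, 167, 145, 143, 144, 148, 149, 146, 140, 136, 141, 169, 198, 203, 201, 190, 164, 148, 129, 111]
220 [214, 201, 164, 135, 133, 134, 124, 123, 124, 121, 115, 104, 110, 153, 191, 197, 195, 181, 151, 137, 128, 112]
221 [172, 159, 127, 114, 118, 122, 116, 111, 109, 109, 104, 94, 96, 126, 161, 170, 171, 168, 158, 155, 144, 115]
222 [108, 122, 128, 129, 130, 133, 127, 113, 106, 105, 109, 111, 107, 110, 139, 168, 175, 164, 133, 108, 98, 84]
223 [89, 137, 158, 162, 161, 160, 154, 140, 131, 127, 136, 144, 144, 147, 175,
[... 3079 characters left out ...]
149, 173, 186, 140, 68, 41, 44]
224 [113, 148, 164, 166, 165, 161, 149, 137, 130, 129, 129, 130, 138, 150, 150, 151, 162, 168, 133, 77, 57, 61]
225 [165, 164, 165, 165, 165, 164, 161, 151, 133, 128, 129, 135, 141, 149, 151, 150, 162, 168, 149, 135, 136, 140]
226 [194, 174, 165, 165, 165, 165, 164, 152, 132, 128, 136, 146, 149, 150, 150, 152, 161, 167, 163, 179, 193, 203]
227 [158, 164, 165, 165, 165, 164, 158, 148, 136, 135, 141, 150, 151, 151, 151, 151, 153, 147, 136, 157, 195, 221]
[0.042, 0.038, 0.041] [246.9 221.7]
[0.042, 0.05, 0.041] [246.7 225.5]
[0.042, 0.057, 0.041] [246.6 227.8]
[0.042, 0.0255, 0.026] [247.2 222.5]
[0.042, -0.0215, 0.02] [247.9 210.3]
[0.042, 0, 0.02] [247.5 216.6]
```

The pixel columns show the tip edge moving down steadily (216.2, 221.5, 222.1), with the far finger's shadow on the chute floor. So the tips do sit 20–30 mm behind the TCP. I'm continuing the guarded descent.

Call:
carry_out([
  [[0,0,0.001,0],[0,0,0.002,0],[0,0,0.003,0],[0,0,0.003,0],[0,0,0.003,0]],
])

```text
clock: 8.9
position: [0.6031, 0.1526, 0.0179]
tool_rot: [-3.142, -0.0, -3.062]
force: [-0.4, -0.4, 0.5]
grip_width: 0.0359
finger_force: 0.0
```

Call:
carry_out([
  [[0,0,0.001,0],[0,0,0.002,0],[0,0,0.002,0],[0,0,0.002,0]],
])

```text
clock: 9.23
position: [0.6031, 0.1526, 0.0159]
tool_rot: [-3.142, -0.0, -3.062]
force: [-0.6, 0.0, -0.0]
grip_width: 0.0357
finger_force: 0.0
```

```bash
python3 - <<'E'
from h import *
f=bot.grab_frame("side");save(f,"h7side.png");print(bot.observe()["force"])
for r in range(216,230): print(r,f["pixels"][r,238:260,0].tolist())
E
```

```text
[-0.48860147 -0.18530868  0.50374484]
216 [215, 203, 183, 123, 65, 50, 38, 26, 23, 27, 21, 28, 30, 72, 148, 197, 202, 196, 196, 199, 150, 101]
217 [215, 205, 184, 130, 97, 85, 57, 30, 24, 24, 24, 24, 48, 92, 157, 200, 202, 199, 201, 202, 153, 109]
218 [220, 216, 192, 136, 103, 92, 60, 27, 22, 24, 24, 30, 59, 102, 159, 198, 203, 201, 201, 197, 159, 115]
219 [224, 222, 204, 143, 103, 91, 63, 30, 23, 23, 23, 31, 60, 103, 160, 200, 203, 190, 166, 149, 128, 110]
220 [215, 214, 196, 137, 101, 92, 67, 35, 24, 24, 22, 31, 60, 102, 154, 193, 198, 183, 151, 137, 129, 114]
221 [174, 172, 159, 121, 96, 89, 67, 34, 19, 22, 22, 28, 61, 94, 130, 164, 171, 169, 162, 156, 144, 115]
222 [107, 125, 135, 128, 120, 104, 71, 35, 24, 25, 22, 29, 62, 91, 108, 124, 133, 135, 128, 110, 99, 85]
223 [89, 135, 158, 161, 154, 133, 95, 64, 53, 52, 51, 53, 74, 105, 128, 141, 144, 140, 115, 64, 42, 45]
224 [112, 149, 165, 167, 165, 156, 135, 117, 103, 99, 97, 98, 106, 127, 146, 151, 155, 152, 122, 75, 59, 60]
225 [165, 164, 164, 165, 166, 165, 162, 152, 132, 124, 126, 129, 133, 140, 149, 153, 163, 169, 150, 135, 137, 140]
226 [194, 175, 165, 165, 164, 165, 163, 151, 133, 128, 129, 136, 147, 150, 151, 153, 162, 169, 165, 179, 193, 201]
227 [158, 163, 165, 164, 165, 162, 153, 141, 133, 133, 135, 141, 150, 151, 150, 151, 153, 148, 138, 158, 194, 221]
228 [122, 158, 168, 167, 167, 161, 149, 144, 147, 151, 151, 151, 153, 152, 151, 152, 150, 139, 103, 114, 184, 226]
229 [118, 155, 166, 165, 165, 162, 153, 143, 146, 151, 152, 151, 151, 149, 148, 149, 147, 135, 95, 107, 186, 227]
```

The tip edge now overlaps the key's top face (row 223.5), so the finger is over the key, an estimated 7–12 mm above contact.

Call:
carry_out([
  [[0,0,0.001,0],[0,0,0.002,0],[0,0,0.003,0],[0,0,0.004,0],[0,0,0.004,0],[0,0,0.004,0]],
])

```text
clock: 9.78
position: [0.6031, 0.1526, 0.0119]
tool_rot: [-3.142, -0.0, -3.062]
force: [-0.3, 0.3, 0.4]
grip_width: 0.0363
finger_force: 0.0
```

Call:
carry_out([
  [[0,0,0.001,0],[0,0,0.002,0],[0,0,0.002,0],[0,0,0.002,0]],
])

```text
clock: 10.12
position: [0.6032, 0.1526, 0.01]
tool_rot: [3.142, 0.0, -3.062]
force: [-1.1, -0.2, 2.1]
grip_width: 0.0362
finger_force: 1.0
```

Call:
carry_out([
  [[0,0,0.001,0],[0,0,0.002,0],[0,0,0.002,0],[0,0,0.002,0]],
])

```text
clock: 10.45
position: [0.6032, 0.1526, 0.008]
tool_rot: [3.142, 0.0, -3.062]
force: [-0.5, -0.1, 2.3]
grip_width: 0.0362
finger_force: 1.4
```

```bash
python3 - <<'E'
from h import *
f=bot.grab_frame("side");save(f,"h8side.png");s=bot.observe();print(s["force"],s["moment"],s["position"])
f2=bot.grab_frame("top")
for c,z in(("tin_center",.033),("key_top",.04)): print(c,[(round(d["conf"],2),np.round(d["position"],1),atz(f,d["position"],z).round(4)) for d in bot.spot_point(f,c)[:2]])
a=f["pixels"][185:245,205:300]
cv2.imwrite("pics/h8c.png",cv2.resize(a,(760,480),interpolation=cv2.INTER_CUBIC)[:,:,::-1])
E
```

```text
[0.14785787 0.95721095 3.28684353] [ 0.12128908  0.01385053 -0.02299713] [0.60322167 0.15263705 0.00798411]
tin_center [(0.67, array([265.5, 216.7]), array([0.5622, 0.1369, 0.033 ]))]
key_top [(0.45, array([246.1, 229.1]), array([0.6016, 0.1881, 0.04  ]))]
```

View pics/h8c.png

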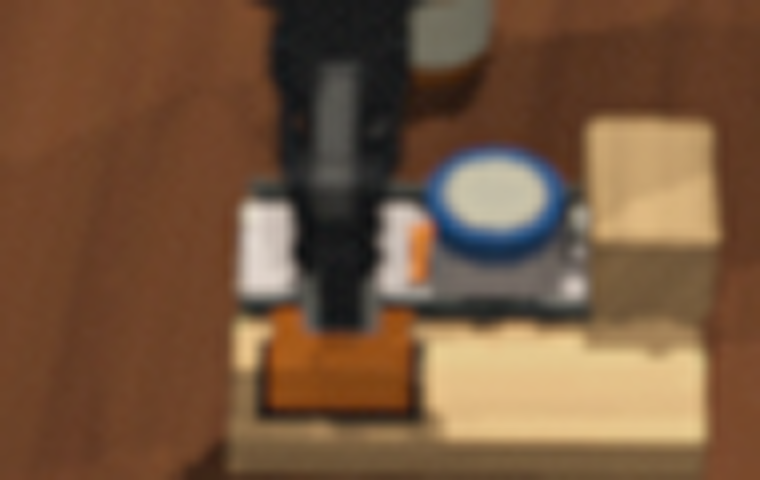

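The finger (tip at about (342,325)) stands on the key, which is down about 2 mm. The tin is still in its seat, and the waiting finger is ahead of it with a gap of about 10 mm. Now the press.

Call:
carry_out([
  [[0,0,0.001,0],[0,0,0.002,0],[0,0,0.003,0],[0,0,0.004,0],[0,0,0.005,0],[0,0,0.006,0],[0,0,0.006,0],[0,0,0.006,0],[0,0,0.006,0]],
])

```text
clock: 11.4
position: [0.6034, 0.1527, 0.0024]
tool_rot: [3.141, 0.001, -3.062]
force: [-2.8, -0.6, 12.1]
grip_width: 0.0359
finger_force: 6.8
```

Call:
carry_out([
  [[0,0,0.001,0],[0,0,0.0015,0],[0,0,0.0015,0],[0,0,0.0015,0]],
])

```text
clock: 11.73
position: [0.6036, 0.1529, 0.0018]
tool_rot: [3.141, 0.001, -3.062]
force: [-6.0, -1.6, 27.3]
grip_width: 0.0362
finger_force: 14.6
```

```bash
cat > chk.py <<'E'
from h import *
f=bot.grab_frame("side");s=bot.observe();print(s["force"],s["moment"],s["position"],s["clock"])
for c,z in(("tin_center",.033),("key_top",.033)): print(c,[(round(d["conf"],2),np.round(d["position"],1),atz(f,d["position"],z).round(4)) for d in bot.spot_point(f,c)[:2]])
E
python3 chk.py
```

```text
[-6.14246724 -1.36884587 27.72130554] [0.33647885 1.60690588 0.21069191] [0.6036948  0.15293847 0.00186579] 11.7833
tin_center [(0.53, array([261.6, 214.8]), array([0.5719, 0.1316, 0.033 ]))]
key_top [(0.49, array([243.9, 228.1]), array([0.6078, 0.1789, 0.033 ]))]
```

Call:
carry_out([
  [[0,0,-0.001,0],[0,0,-0.0015,0],[0,0,-0.0015,0],[0,0,-0.0015,0],[0,0,-0.0015,0],[0,0,-0.0015,0]],
])

```text
clock: 12.38
position: [0.6034, 0.1527, 0.0024]
tool_rot: [3.141, 0.001, -3.062]
force: [-2.2, -0.7, 11.4]
grip_width: 0.0355
finger_force: 6.8
```

```bash
cat >> chk.py <<'E'
a=f["pixels"][185:245,205:300]
b=cv2.imread("pics/h8side.png")[185:245,205:300]
cv2.imwrite("pics/h9c.png",np.vstack([cv2.resize(x,(475,300),interpolation=cv2.INTER_CUBIC) for x in(b,a[:,:,::-1])]))
E
python3 chk.py
```

```text
[-2.85260518 -0.082839   11.30341902] [0.21341998 0.53702583 0.06699121] [0.60334868 0.1527277  0.00238682] 12.4333
tin_center [(0.51, array([261. , 215.2]), array([0.5731, 0.1331, 0.033 ]))]
key_top [(0.62, array([245.2, 225.7]), array([0.6058, 0.1711, 0.033 ]))]
```

View pics/h9c.png

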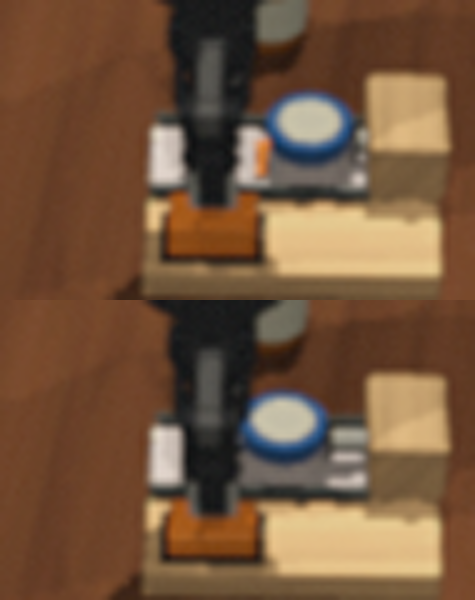

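The key is at its stop: its top sits lower and the press reads 11 N against the 5.5 N spring. The tin stands upright about 11 mm further along the chute, lid at (285,422) in the lower picture. The waiting finger is in front of it, and the extended plunger is behind it at about (345,455). I'm handing the job in.

```bash
python3 -c "
from workcell import bot
print(bot.job_done())"
```

```text
the job is handed in; nothing more can be done
None
```

I handed the job in at about 12.4 s with the key held at its stop (about 11 N) and the tin upright on the chute floor, trapped between the plunger and the waiting finger about 11 mm out of its seat; no verdict came back.

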